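# Take the stamp caddy out of the counter cabinet and hold it up level

### The job

Swing the glazed counter cabinet's door wide open, to about a right angle, then lift the caddy of hand stamps clear of the cabinet floor by its handle and bring it out. Finish while holding it still and level in the air, well clear in front of the cabinet and at least 10 cm above the counter, with both stamps still in it and the door left wide open. Keep the caddy level all the way, and do not disturb the signature pad, the basket or the stapler.

Things in the scene. Friction and masses are not known exactly. Their poses are not given: they have to be found in the camera images.
- cabinet: Glazed cabinet fixed on the counter: white frame, clear plastic panels. 200 deep (x) x 240 wide (y) x 285 mm high with its door. Origin: centre of underside; x points from front to back, y left when looking in, z up. Opening at x = -88, outer face of the closed door at x = -100 mm. Upper face of its floor at z = 12 mm; clear inside 267 high, 216 mm wide.
- door (a joint): Angle of the clear door (12 mm thick, 236 wide, 281 mm high), rad: 0 closed, grows as the free edge swings out towards the robot (anticlockwise from above), 1.57 a right angle, stop at 1.9. Upright hinge at the cabinet's -y edge; no latch or spring, light friction: stays where it is left.
- door_hinge (a point): Point on the door's upright hinge axis (outer face, -y edge), half way up the door.
- door_grip (a point): On the axis of the door's upright round steel bar handle, near its top, to pinch from above: bar 11 mm thick, from 72 below to 28 mm above this point, 35 mm off the door's outer face, 206 mm from the hinge; 8 mm stand-offs 20 above and 65 mm below. 45 mm below the cabinet's top. Axes: y from hinge to free edge, x from outer face through the door, z up.
- caddy: Grey open tray 90 (x) x 130 (y) x 30 mm high standing just inside the cabinet's opening, with an overhead handle bar along its x over the middle: 82 long, 12 wide (y), 14 mm high, centre 95 mm above the underside, on end posts at x = +-36 mm; open below. Origin: centre of underside; z up, x roughly into the cabinet. 0.15 to 0.33 kg plus stamps.
- stamp_a: Loose wooden hand stamp with round rubber foot standing in the caddy's +y half: foot 34 mm diameter, 50 mm high, about 35 g. Origin at the centre of its underside.
- stamp_b: The same kind of stamp, in the caddy's -y half.
- signature_pad: Bystander: black signature pad 150 x 200 mm, 37 mm high with its pen, on the counter left of the cabinet. Origin at the centre of its underside.
- basket: Bystander: red document basket 200 x 260 x 75 mm with papers, on the counter left of the cabinet. Origin at the centre of its underside.
- stapler: Bystander: stapler 130 x 36 x 46 mm on the counter right of the cabinet. Origin at the centre of its underside.
Not all that is in view belongs to the job. There is more than one size of the caddy; the one meant has the size given above.

How it is judged (in metres and radians):
On the way, in this order (a step that is already met when the one before it is completed fails the run):
1. the door is swung wide open (beyond 1.3 rad) with the caddy still standing on the cabinet floor (value of joint door above 1.3 rad and z of caddy in the frame of cabinet below 0.017 m), for 0.2 s.
2. the caddy is gripped and clear of the cabinet floor (z of caddy in the frame of cabinet above 0.019 m and contact force between caddy and cabinet below 0.1 N and contact force between the fingers and caddy above 1 N), for 0.2 s.
At the end, for the whole second after the job is handed in: Only the fingers carry the caddy: underside over 90 mm up, centre over 65 mm in front of the closed door plane and within 250 mm of the cabinet's middle line, tilt under 0.12 rad, still (0.03 m/s, 0.15 rad/s), both stamps in it, door beyond 1.2 rad (height (world z) of caddy above 0.09 m and x of caddy in the frame of cabinet below -0.165 m and y of caddy in the frame of cabinet between -0.25 and 0.25 m and angle between caddy's own z axis and vertical below 0.12 rad and linear speed of caddy below 0.03 m/s and angular speed of caddy below 0.15 rad/s and contact force between the fingers and caddy above 1 N and contact force between caddy and cabinet below 0.1 N and distance between each of stamp_a, stamp_b and caddy below 0.07 m and value of joint door above 1.2 rad); the arm keeps its last pose, push and grip.
It fails at once if the caddy is tilted by more than 0.3 rad (angle between caddy's own z axis and vertical above 0.3 rad).
It fails at once if the signature pad, the basket or the stapler is moved by more than 30 mm (distance of any of signature_pad, basket, stapler from where it was at the start of the episode above 0.03 m).
It also fails if it takes over 64 s, if anything falls off the work surface, if the arm or the gripper's body presses on something with over 40 N, if the wrist force passes 120 N, or if a joint passes its speed limit or range.

### The arm

A 6-joint arm with a two-finger parallel gripper is mounted at the origin on the work surface. World frame = base frame: x ahead of the robot, y to its left, z up, the work surface at z = 0. Lengths are in m, angles in degrees, forces in N, time in s.
With the tool pointing down it reaches from about 0.15 to 0.775 m from the base axis. Payload 6.1 kg.
Tool frame: the origin (TCP) lies between the finger pads; the fingertips stand 11 mm ahead of it and the grasp point (between the pads) lies 8 mm behind it (r.tip_extent is the distance from the TCP to the fingertips, in m); z points along the fingers, y is the line along which they close (so a half turn about z gives the same grasp; the last joint's range is limited). The gripper opens to 85 mm and grips with 20 to 120 N. Pads are 22 mm wide; open, the fingers measure 114 mm over their backs; the gripper's body (76 mm by 85 mm) begins 54 mm behind the grasp point. The pads swing forward as they close: fully open they stand 13 mm farther back than shut.
Start: joints at [72.307, 7.208, -2.269, 80.523, 0, 90], TCP at [0.16, 0.5, 0.242] pointing down, gripper open.
Joint ranges: [-155.77, 155.77], [-54.66, 111.73], [-72.52, 77.12], [-102.08, 115.82], [-83.92, 84.16], [-180, 180]. Speed limits (degrees/s): [136.94, 136.94, 172.46, 180, 180, 180].

### API

Orientations are given as [roll, pitch, yaw] about the fixed x, y, z axes, in that order (R = Rz(yaw) Ry(pitch) Rx(roll)).
In Python, from station import r gives the robot as it stands.
- The arm moves only by the shell command python3 -m crank 'ROWS' [FORCE]. ROWS is JSON, a list of rows, each a list of 5 numbers: the shift along the tool's x, y, z in mm, then the turn about the tool's z in rad, then the gripper command: -1 is shut, 1 is fully open, values between are in proportion. In form: [[tx, ty, tz, roll, claw], ...]. A call has 1 to 20 rows; each row is the pose to reach, as a shift and turn from the pose commanded when the call began, along the tool's axes at that moment; what a row does not reach only later rows make up. A row lasts 1/8 s, in which the tool goes at most 62.5 mm and 10.7 degrees, less where a joint would pass 70% of its speed; a pose out of reach is approached as far as the arm can. A call with a gripper value outside its range is refused whole. The fingers move at their own pace and stop on an object; FORCE is the grip in N (left out, the last holds). Time passes only in rows, so rows that repeat a pose let the fingers close. It gives the time, the measured TCP pose, the force, the opening and the grip force at its end, in the units of the state.
- r.state(): the state, without advancing time (a new reading comes with each control period).
- r.capture(name): name is "scene" or "top" or "wrist"; returns a dict with "frame" (400x640x3 uint8, red, green, blue), "z_map" (400x640 float32, m along the optical axis (not along the pixel's ray), 0 where there is no reading), "intrinsics" (3x3 intrinsics, pixels), "camera_from_world" (4x4, takes a point from world to camera coordinates); the wrist camera has in their place "tool_from_camera" (4x4, takes a point from camera to tool coordinates, whose origin is the TCP and whose axes are the flange's). Camera axes: x right, y down, z forward; pixel columns grow to the right and rows downward; lengths in m; the calibration is good to about 2 mm. A picture is of the moment at which its call begins: read the wrist's pose just before it.
- r.job_done(): hands the job in; it is judged then, once.
The state is a dict: "time": time; "joint_positions": joint angles; "qvel": joint speeds; "effort": joint torques, N m; "tcp_pos": TCP position; "eef_rot": TCP orientation; "force": force on the tool from outside, world axes, zero at the start; "moment": the same for the moment, N m; "gripper_width": finger opening in m; "grip_force": force on a finger pad.
Only numpy, scipy, OpenCV 4.12 (cv2) and the standard library are available. Lean on these libraries where they do the work, as an engineer would, in place of code of your own. Each camera call takes 0.05 s, during which the arm holds its last target. There are 200 camera calls.

## Working session

There is one attempt and no reset: what is moved stays moved. The work goes in short steps, Python scripts to look and compute and a shell command to move; the robot and the scene stay as the last step left them, time stands still between calls to the robot, and variables do not carry over. Pictures are saved under pics/ and viewed, at most 12 in all, crops included, and the job is handed in when it is done.

```bash
mkdir -p pics; ls
cat > h.py <<'E'
import numpy as np, cv2
from station import r
def cap(n):
    c=r.capture(n); np.savez('/tmp/%s.npz'%n,**c); return c
def ld(n): return dict(np.load('/tmp/%s.npz'%n))
def pt(c,u,v):  # depth -> world
    z=float(c['z_map'][int(v),int(u)]); p=np.linalg.inv(c['intrinsics'])@[u,v,1]*z
    return (np.linalg.inv(c['camera_from_world'])@[*p,1])[:3]
def plane(c,u,v,h):
    W=np.linalg.inv(c['camera_from_world']); d=W[:3,:3]@np.linalg.inv(c['intrinsics'])@[u,v,1]
    return W[:3,3]+d*(h-W[2,3])/d[2]
def proj(c,p):
    q=c['camera_from_world']@[*p,1]; q=c['intrinsics']@q[:3]; return q[:2]/q[2]
E
python3 - <<'E'
from h import *
for n in('scene','top'):
    c=cap(n); cv2.imwrite(f'pics/{n}0.png',c['frame'][:,:,::-1]); print(n,np.linalg.inv(c['camera_from_world']).round(3).tolist(),c['intrinsics'].round(1).tolist())
print(r.state())
E
```

```text
pics
scene [[-0.91, -0.391, 0.135, 0.3], [-0.414, 0.864, -0.286, 0.389], [-0.005, -0.316, -0.949, 1.67], [0.0, 0.0, 0.0, 1.0]] [[469.9, 0.0, 319.6], [0.0, 469.9, 201.6], [0.0, 0.0, 1.0]]
top [[0.019, -0.983, 0.181, 0.335], [-0.999, -0.013, 0.035, -0.076], [-0.032, -0.182, -0.983, 1.165], [0.0, 0.0, 0.0, 1.0]] [[384.6, 0.0, 316.2], [0.0, 384.6, 197.6], [0.0, 0.0, 1.0]]
{'time': 0.1, 'joint_positions': array([ 7.23083368e+01,  7.23978573e+00, -2.32031942e+00,  8.05248249e+01,
       -5.20511820e-04,  9.00003614e+01]), 'qvel': array([ 0.02102628, -0.06679562,  0.19605945, -0.08988894,  0.09549091,
       -0.01693259]), 'effort': array([-1.73338713e-04, -4.36902130e+01,  3.53604198e+01,  1.36819045e-02,
        1.66207069e-04, -1.45082964e-05]), 'tcp_pos': array([0.15943904, 0.49983113, 0.24159067]), 'eef_rot': array([-1.79915070e+02,  5.21047014e-04,  1.62307976e+02]), 'force': array([-0.78921912, -0.42383643,  0.20173227]), 'moment': array([-0.00213785,  0.01573026, -0.00058674]), 'grip_force': 0.0, 'gripper_width': 0.08569566369456384}
```

View pics/scene0.png

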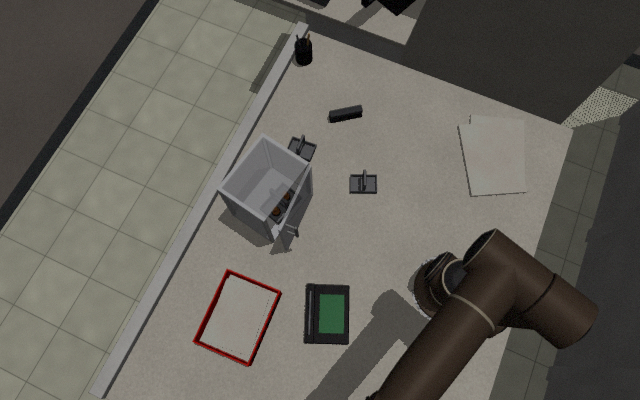

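View pics/top0.png

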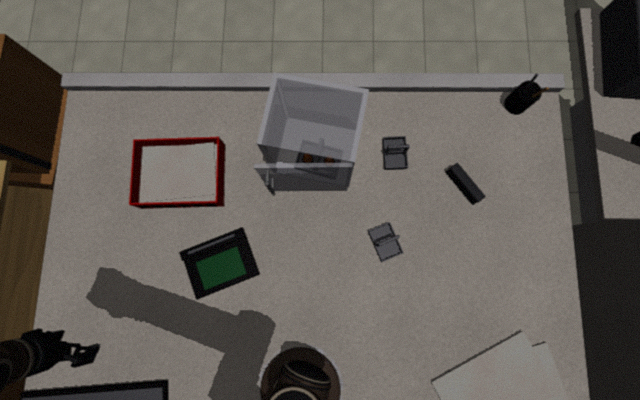

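Scene: the cabinet is at about (265,190) with the door handle at (290,233). Top: the cabinet is at (313,120), its handle at (270,178), and the caddy shows inside at (320,157). There are three caddies in the top view: inside the cabinet (320,157), and on the counter at (396,152) and (384,241). Only the first stands inside the cabinet's opening, so I'll confirm it enlarged.

Run:
```python
from h import *
t,s=ld('top'),ld('scene')
a=cv2.resize(t['frame'][65:200,250:412],None,fx=4.8,fy=4.8,interpolation=cv2.INTER_CUBIC)[:,:,::-1]
b=cv2.resize(s['frame'][130:255,215:325],None,fx=4.8,fy=4.8,interpolation=cv2.INTER_CUBIC)[:,:,::-1]
a=np.clip(a*1.6,0,255).astype('u1');b=np.clip(b*1.6,0,255).astype('u1')
cv2.imwrite('pics/ct.png',a); cv2.imwrite('pics/cs.png',b); print(a.shape,b.shape)
for u,v in[(278,75),(369,90),(355,163),(258,150)]: print('top',plane(t,u,v,.285).round(3),pt(t,u,v).round(3))
```

```text
(648, 778, 3) (600, 528, 3)
top [0.806 0.056 0.285] [0.806 0.056 0.285]
top [ 0.767 -0.169  0.285] [ 0.902 -0.198  0.009]
top [ 0.582 -0.135  0.285] [ 0.661 -0.154  0.003]
top [0.612 0.097 0.285] [ 0.702  0.153 -0.001]
```

View pics/ct.png

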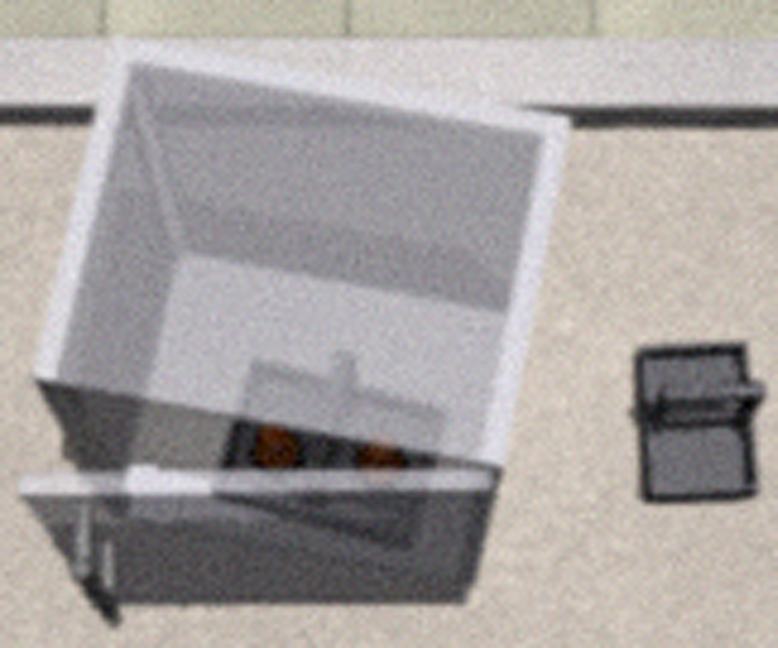

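View pics/cs.png

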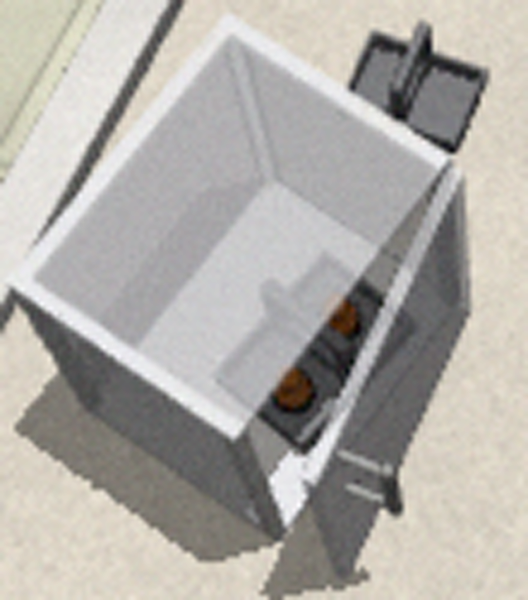

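The caddy inside the cabinet (crop 330,450) holds the two orange-brown stamps, so it is the one meant. The other two on the counter are empty. The door is ajar, with its free edge at crop (25,485), its handle at (95,600) and its hinge on the right. Next I'll check whether the cabinet has a roof.

```bash
python3 - <<'E'
from h import *
np.set_printoptions(suppress=True,linewidth=200)
t,s=ld('top'),ld('scene')
T=lambda x,y:(250+x/4.8,65+y/4.8)
S=lambda x,y:(215+x/4.8,130+y/4.8)
for n,l in dict(roofmid=(300,150),floor=(300,300),roofnearfront=(300,400),handle_back=(345,360),handlemid=(335,440),trayfl=(250,370),stampA=(277,445),stampB=(378,457),frontedge=(200,410),frontedge2=(280,425),doortop=(300,483),door=(300,570),bar_hi=(95,590),bar_lo=(108,612),doortopL=(25,485),doortopR=(490,478),othercaddy=(700,460),otherhandle=(700,405)).items(): print('T',n,pt(t,*T(*l)).round(3))
for n,l in dict(roof=(230,150),floor=(250,250),handle=(275,290),stampA=(293,388),stampB=(342,315),bar=(393,490),doortop=(400,300),door=(380,400)).items(): print('S',n,pt(s,*S(*l)).round(3))
# points cloud near the cabinet z>.05
for c,n in((t,'t'),(s,'s')):
    vs,us=np.mgrid[0:400,0:640]; z=c['z_map']; P=np.stack([us,vs,np.ones_like(us)],-1)@np.linalg.inv(c['intrinsics']).T*z[...,None]
    W=np.linalg.inv(c['camera_from_world']); P=P@W[:3,:3].T+W[:3,3]
    m=(z>0)&(P[...,2]>.2)&(P[...,2]<.32)&(P[...,0]>.45)&(P[...,0]<.9)&(abs(P[...,1])<.25)
    im=np.zeros((400,640),'u1'); im[m]=255; cv2.imwrite(f'/tmp/m{n}.png',im); print(n,m.sum(),np.percentile(P[m][:,2],[5,50,95]))
    np.save(f'/tmp/P{n}.npy',P)
E
python3 -c "
import cv2,numpy as np
a=cv2.imread('/tmp/mt.png')[60:210,240:390];b=cv2.imread('/tmp/ms.png')[120:270,200:350]
cv2.imwrite('pics/m.png',cv2.resize(np.hstack([a,b]),None,fx=2.6,fy=2.6,interpolation=0))"
```

```text
T roofmid [ 0.751 -0.031  0.283]
T floor [ 0.669 -0.033  0.285]
T roofnearfront [ 0.617 -0.034  0.284]
T handle_back [ 0.638 -0.056  0.285]
T handlemid [ 0.669 -0.045  0.042]
T trayfl [ 0.632 -0.009  0.287]
T stampA [ 0.658 -0.01   0.067]
T stampB [ 0.652 -0.072  0.061]
T frontedge [0.612 0.016 0.283]
T frontedge2 [ 0.605 -0.024  0.281]
T doortop [ 0.576 -0.035  0.28 ]
T door [ 0.57  -0.028  0.108]
T bar_hi [0.527 0.07  0.247]
T bar_lo [0.527 0.072 0.19 ]
T doortopL [0.571 0.101 0.288]
T doortopR [ 0.579 -0.129  0.281]
T othercaddy [ 0.669 -0.281  0.003]
T otherhandle [ 0.707 -0.282 -0.001]
S roof [ 0.72  -0.078  0.282]
S floor [ 0.676 -0.02   0.282]
S handle [0.647 0.    0.288]
S stampA [ 0.659 -0.001  0.054]
S stampB [ 0.649 -0.067  0.062]
S bar [0.529 0.077 0.229]
S doortop [ 0.571 -0.03   0.281]
S door [0.57  0.016 0.194]
t 8685 [0.24339564 0.28504503 0.28784493]
s 5120 [0.23628895 0.28405271 0.28957437]
```

View pics/m.png

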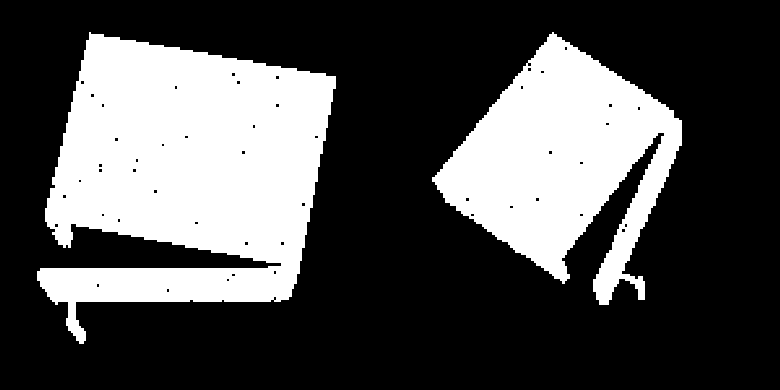

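The left half (top view) and right half (scene view) of the mask show a closed roof at z≈0.285. They also show the ajar door and its bar, which is at (70,320) in the left half. I'll measure the cabinet frame and door angle from the depth points, and start the arm towards the bar.

```bash
cat > cabfit.py <<'E'
from h import *
P=np.load('/tmp/Pt.npy')
m=(abs(P[...,2]-.285)<.012)&(P[...,0]>.5)&(P[...,0]<.9)&(abs(P[...,1])<.25)
n,l,st,ce=cv2.connectedComponentsWithStats(m.astype('u1'))
for k in range(1,n):
    if st[k,4]>150:
        q=P[l==k][:,:2]; rc=cv2.minAreaRect((q*1000).astype('f4')); print(st[k,4],np.round(rc[0],1),np.round(rc[1],1),round(rc[2],2)); print(cv2.boxPoints(rc).round(0).tolist())
# door outer face
for f in('Pt','Ps'):
    P=np.load(f'/tmp/{f}.npy')
    d=P[(P[...,2]>.06)&(P[...,2]<.26)&(P[...,0]>.555)&(P[...,0]<.59)&(P[...,1]>-.12)&(P[...,1]<.09)]
    c=np.polyfit(d[:,1],d[:,0],1); print(f,'door x=',c,len(d), 'res',np.std(d[:,0]-np.polyval(c,d[:,1])))
    b=P[(P[...,2]>.17)&(P[...,2]<.262)&(P[...,0]>.50)&(P[...,0]<.545)&(P[...,1]>.03)&(P[...,1]<.12)]; print('bar',len(b),np.median(b,0).round(4),b[:,2].max())
E
python3 cabfit.py
```

```text
7870 [670.8 -28.1] [240.4 248.3] 79.49
[[527.0, -124.0], [771.0, -169.0], [815.0, 67.0], [571.0, 113.0]]
Pt door x= [-0.02300414  0.57069358] 1323 res 0.0009489886401854021
bar 43 [0.5301 0.0725 0.2158] 0.26135510897169767
Ps door x= [-0.02585469  0.57028953] 588 res 0.0013708719425382647
bar 33 [0.5319 0.0778 0.2156] 0.26184821358054355
```

```bash
python3 -m crank '[[0,0,-100,0,1],[0,0,-100,0,1],[-453,-297,-100,-0.31,1],[-453,-297,-100,-0.31,1],[-453,-297,-100,-0.31,1],[-453,-297,-100,-0.31,1],[-453,-297,-100,-0.31,1],[-453,-297,-100,-0.31,1],[-453,-297,-100,-0.31,1],[-453,-297,-100,-0.31,1],[-453,-297,-100,-0.31,1],[-453,-297,-100,-0.31,1],[-453,-297,-100,-0.31,1]]' 40; python3 -c "
from station import r;s=r.state();print(s['joint_positions'].round(2))"
```

```text
time: 1.72
tcp_pos: [0.5006, 0.0795, 0.3419]
eef_rot: [180.0, -0.1, -180.0]
force: [-0.4, -0.6, 0.7]
gripper_width: 0.0858
grip_force: 0.0
[9.020e+00 6.570e+00 9.570e+00 9.306e+01 2.000e-02 8.980e+00]
```

Run:
```python
from h import *
from scipy.spatial.transform import Rotation as Ro
s=r.state(); c=cap('wrist'); Tt=np.eye(4); Tt[:3,:3]=Ro.from_euler('xyz',s['eef_rot'],degrees=True).as_matrix(); Tt[:3,3]=s['tcp_pos']
W=Tt@c['tool_from_camera']; np.save('/tmp/W.npy',W)
print(c['tool_from_camera'].round(3).tolist(),c['intrinsics'].round(1).tolist(),c['z_map'].min(),c['z_map'].max())
vs,us=np.mgrid[0:400,0:640]; z=c['z_map']; P=(np.stack([us,vs,np.ones_like(us)],-1)@np.linalg.inv(c['intrinsics']).T*z[...,None])@W[:3,:3].T+W[:3,3]
b=P[(z>0)&(P[...,2]>.17)&(P[...,2]<.275)&(P[...,0]>.50)&(P[...,0]<.545)&(P[...,1]>.03)&(P[...,1]<.12)]
print('bar',len(b)); 
if len(b):
  for lo,hi in((.17,.2),(.2,.23),(.23,.25),(.25,.265),(.265,.275)):
    q=b[(b[:,2]>lo)&(b[:,2]<hi)]
    if len(q)>3: print(lo,len(q),q.min(0).round(4),q.max(0).round(4),np.median(q,0).round(4))
cv2.imwrite('pics/w1.png',np.clip(c['frame'][:,:,::-1]*1.5,0,255).astype('u1'))
S=cap('scene'); T=cap('top')
for c2,n in((S,'scene'),(T,'top')):
    z=c2['z_map'];Wc=np.linalg.inv(c2['camera_from_world']); P=(np.stack([us,vs,np.ones_like(us)],-1)@np.linalg.inv(c2['intrinsics']).T*z[...,None])@Wc[:3,:3].T+Wc[:3,3]
    q=P[(z>0)&(P[...,2]>.345)&(P[...,0]>0)&(P[...,0]<.9)&(abs(P[...,1])<.3)]
    # arm silhouette: radial vs z
    rr=np.hypot(q[:,0],q[:,1])
    for a in np.arange(0,.7,.05):
        k=q[(rr>=a)&(rr<a+.05)]
        if len(k)>5: print(n,round(a,2),len(k),'z',np.percentile(k[:,2],[2,50,98]).round(3),'y',np.percentile(k[:,1],[2,98]).round(3))
```

```text
[[-0.0, -0.962, -0.274, 0.07], [1.0, -0.0, -0.001, -0.0], [0.001, -0.274, 0.962, -0.132], [0.0, 0.0, 0.0, 1.0]] [[292.1, 0.0, 317.4], [0.0, 292.1, 198.5], [0.0, 0.0, 1.0]] 0.0 1.5908523
bar 651
0.17 93 [0.5272 0.0697 0.1702] [0.5322 0.0798 0.2   ] [0.5286 0.0755 0.1864]
0.2 120 [0.5273 0.0697 0.2005] [0.5319 0.0798 0.2294] [0.5284 0.075  0.2161]
0.23 112 [0.5273 0.0697 0.2301] [0.5331 0.0806 0.2497] [0.5286 0.0754 0.2403]
0.25 149 [0.5275 0.0697 0.2502] [0.545  0.0805 0.265 ] [0.5293 0.0757 0.2601]
0.265 177 [0.5275 0.0703 0.265 ] [0.5437 0.0805 0.2742] [0.5311 0.0751 0.2711]
scene 0.0 473 z [0.696 0.718 0.728] y [-0.038  0.045]
scene 0.05 1977 z [0.707 0.727 0.735] y [-0.06   0.092]
scene 0.1 2945 z [0.672 0.726 0.744] y [-0.05   0.142]
scene 0.15 3212 z [0.392 0.724 0.755] y [-0.008  0.194]
scene 0.2 1559 z [0.665 0.748 0.768] y [-0.006  0.2  ]
scene 0.25 1231 z [0.718 0.766 0.779] y [0.002 0.095]
scene 0.3 1237 z [0.73  0.777 0.79 ] y [0.01  0.102]
scene 0.35 1201 z [0.742 0.786 0.797] y [0.019 0.107]
scene 0.4 1284 z [0.743 0.796 0.807] y [0.024 0.115]
scene 0.45 1930 z [0.476 0.806 0.823] y [0.03  0.131]
scene 0.5 1930 z [0.406 0.807 0.825] y [0.039 0.148]
scene 0.55 72 z [0.674 0.79  0.801] y [0.043 0.134]
top 0.15 58 z [0.687 0.709 0.726] y [-0.025 -0.016]
top 0.2 4328 z [0.713 0.757 0.769] y [-0.019  0.076]
top 0.25 5026 z [0.726 0.768 0.78 ] y [-0.01   0.083]
top 0.3 5027 z [0.737 0.779 0.79 ] y [-0.001  0.091]
top 0.35 4777 z [0.749 0.788 0.797] y [0.008 0.097]
top 0.4 5276 z [0.755 0.797 0.808] y [0.02  0.112]
top 0.45 7313 z [0.426 0.81  0.824] y [0.021 0.119]
top 0.5 4406 z [0.447 0.819 0.826] y [0.022 0.126]
top 0.55 36 z [0.646 0.787 0.8  ] y [0.038 0.116]
```

View pics/w1.png

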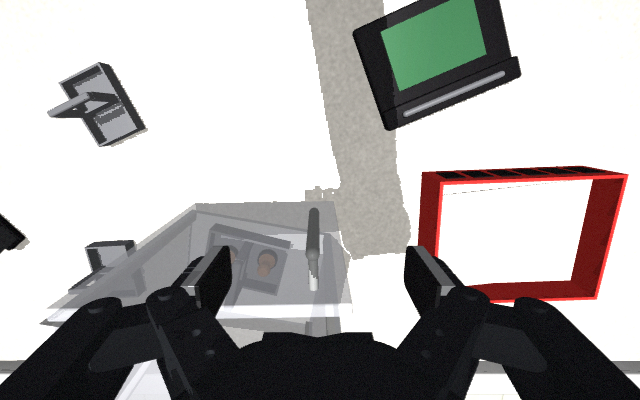

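The wrist view shows the bar at about (313,235), between the fingers. The caddy with both stamps shows through the glass at (245,265). The bar axis is at (0.533, 0.075), top at z≈0.27. I'll pinch it from above.

```bash
python3 -m crank '[[-32,-5,30,-0.025,1],[-32,-5,60,-0.025,1],[-32,-5,102,-0.025,1],[-32,-5,102,-0.025,1],[-32,-5,102,-0.025,-1],[-32,-5,102,-0.025,-1],[-32,-5,102,-0.025,-1],[-32,-5,102,-0.025,-1],[-32,-5,102,-0.025,-1],[-32,-5,102,-0.025,-1]]' 30
python3 - <<'E'
import numpy as np
H=np.array([.5735,-.132]); 
from station import r; s=r.state(); p=s['tcp_pos'][:2]; print(s['eef_rot'],s['joint_positions'].round(1))
v=p-H
for a in np.radians(np.arange(8,89,8)):
    c,sn=np.cos(a),np.sin(a); q=H+[c*v[0]-sn*v[1],sn*v[0]+c*v[1]]; d=q-p
    psi=np.radians(s['eef_rot'][2]); tx=np.cos(psi)*d[0]+np.sin(psi)*d[1]; ty=np.sin(psi)*d[0]-np.cos(psi)*d[1]
    print([round(tx*1000),round(ty*1000),0,round(-a,3),-1])
E
```

```text
time: 3.12
tcp_pos: [0.5331, 0.0753, 0.241]
eef_rot: [179.9, 0.1, -178.5]
force: [-1.3, 4.3, 4.8]
gripper_width: 0.0101
grip_force: 29.7
[ 1.79899370e+02  6.81842041e-02 -1.78472453e+02] [ 8.   8.6 -0.8 80.5  0.1  6.5]
[29, -7, 0, np.float64(-0.14), -1]
[56, -18, 0, np.float64(-0.279), -1]
[82, -32, 0, np.float64(-0.419), -1]
[105, -50, 0, np.float64(-0.559), -1]
[126, -71, 0, np.float64(-0.698), -1]
[143, -95, 0, np.float64(-0.838), -1]
[157, -121, 0, np.float64(-0.977), -1]
[168, -148, 0, np.float64(-1.117), -1]
[174, -177, 0, np.float64(-1.257), -1]
[176, -206, 0, np.float64(-1.396), -1]
[175, -236, 0, np.float64(-1.536), -1]
```

```bash
python3 -m crank '[[15,-3,0,-0.07,-1],[29,-7,0,-0.14,-1],[43,-12,0,-0.21,-1],[56,-18,0,-0.279,-1],[69,-25,0,-0.349,-1],[82,-32,0,-0.419,-1],[82,-32,0,-0.419,-1]]'; python3 -c "
from station import r;s=r.state();print(s['joint_positions'].round(2))"
```

```text
time: 4.0
tcp_pos: [0.4513, 0.0402, 0.241]
eef_rot: [-180.0, 0.1, -154.6]
force: [-2.1, 1.8, 5.9]
gripper_width: 0.0104
grip_force: 30.4
[  5.08  -0.62 -10.78  79.78   0.   -20.36]
```

Run:
```python
import numpy as np
H=np.array([.5735,-.132]); 
from station import r; s=r.state(); p=s['tcp_pos'][:2]; v=p-H
psi=np.radians(-154.5)
for a in np.radians(np.arange(5,66,5)):
    c,sn=np.cos(a),np.sin(a); d=H+[c*v[0]-sn*v[1],sn*v[0]+c*v[1]]-p
    print([round(1000*(np.cos(psi)*d[0]+np.sin(psi)*d[1])),round(1000*(np.sin(psi)*d[0]-np.cos(psi)*d[1])),0,round(-float(a),3),-1],end=',')
```

```text
[18, -4, 0, -0.087, -1],[36, -9, 0, -0.175, -1],[53, -16, 0, -0.262, -1],[69, -25, 0, -0.349, -1],[85, -35, 0, -0.436, -1],[99, -46, 0, -0.524, -1],[113, -58, 0, -0.611, -1],[125, -72, 0, -0.698, -1],[136, -86, 0, -0.785, -1],[146, -102, 0, -0.873, -1],[155, -118, 0, -0.96, -1],[162, -135, 0, -1.047, -1],[168, -153, 0, -1.134, -1],
```

```bash
python3 -m crank '[[18,-4,0,-0.087,-1],[36,-9,0,-0.175,-1],[53,-16,0,-0.262,-1],[69,-25,0,-0.349,-1],[85,-35,0,-0.436,-1],[99,-46,0,-0.524,-1],[113,-58,0,-0.611,-1],[125,-72,0,-0.698,-1],[136,-86,0,-0.785,-1],[146,-102,0,-0.873,-1],[155,-118,0,-0.96,-1],[160,-130,0,-1.02,-1],[160,-130,0,-1.02,-1],[160,-130,0,-1.02,1],[160,-130,0,-1.02,1],[160,-130,0,-1.02,1],[160,-130,-100,-1.02,1],[160,-130,-100,-1.02,1],[160,-130,-100,-1.02,1]]'; python3 -c "
from station import r;s=r.state();print(s['joint_positions'].round(2))"
```

```text
time: 6.38
tcp_pos: [0.3642, -0.1461, 0.3429]
eef_rot: [-179.8, -0.1, -96.1]
force: [-0.1, 0.0, 0.0]
gripper_width: 0.0854
grip_force: 0.0
[-2.185e+01 -6.060e+00 -3.010e+00  9.279e+01 -1.000e-02 -1.058e+02]
```

```bash
python3 -m crank '[[0,0,-400,0,1],[0,0,-400,0,1],[0,0,-400,0,1],[0,0,-400,0,1],[0,0,-400,0,1],[0,0,-400,0,1],[0,0,-400,0,1],[0,0,-400,0,1]]'
python3 - <<'E'
from h import *
s=r.state();print(s['joint_positions'].round(2))
for n in('top','scene'):
    c=cap(n); vs,us=np.mgrid[0:400,0:640]; z=c['z_map']; W=np.linalg.inv(c['camera_from_world']); P=(np.stack([us,vs,np.ones_like(us)],-1)@np.linalg.inv(c['intrinsics']).T*z[...,None])@W[:3,:3].T+W[:3,3]; np.save(f'/tmp/P{n[0]}.npy',P)
    cv2.imwrite(f'/tmp/{n}.png',c['frame'][:,:,::-1])
a=cv2.imread('/tmp/top.png')[65:245,250:400];b=cv2.imread('/tmp/scene.png')[120:270,205:355]
f=lambda x:cv2.resize(x,(400,int(400*x.shape[0]/x.shape[1])),interpolation=2)
A,B=f(a),f(b);h=max(len(A),len(B));A=np.pad(A,((0,h-len(A)),(0,0),(0,0)));B=np.pad(B,((0,h-len(B)),(0,0),(0,0)))
cv2.imwrite('pics/open.png',np.clip(np.hstack([A,B])*1.5,0,255).astype('u1'))
E
```

```text
time: 7.38
tcp_pos: [0.3618, -0.1452, 0.5344]
eef_rot: [-176.4, -1.0, -96.1]
force: [0.3, 0.3, 0.5]
gripper_width: 0.0857
grip_force: 0.0
[ -21.86    0.88   30.33  115.76   -0.   -105.81]
```

View pics/open.png

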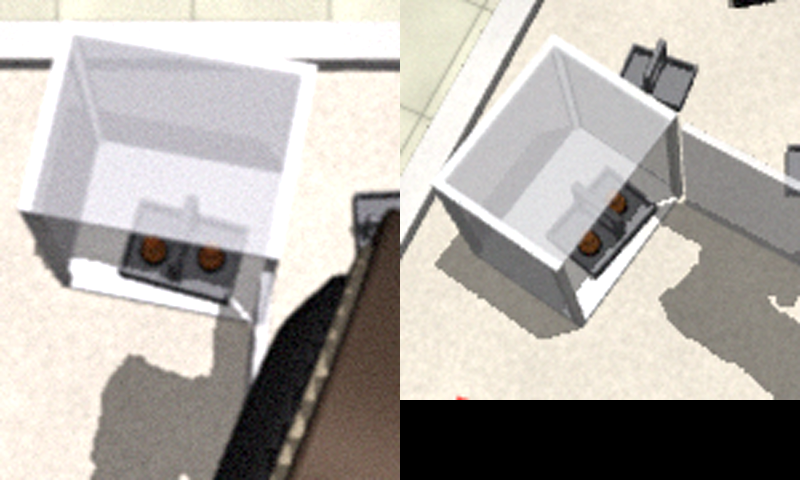

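The crop of both views shows the door standing at about a right angle (right half, 740,190). The caddy is undisturbed with both stamps (left half, stamps at 153,250 and 212,257). Pushing past the j4 limit tilts the tool slightly outward, which is what I need, because the roof rules out reaching the handle from above. I'll fit the arm geometry to check which tilts are feasible.

```bash
cat > kin.py <<'E'
import numpy as np
from scipy.optimize import least_squares
D=np.array([[7.24,-2.32,80.525,.52464,.2416],[6.57,9.57,93.06,.5069,.3419],[8.6,-.8,80.5,.5384,.241],[-.62,-10.78,79.78,.4531,.241],[-6.06,-3.01,92.79,.3924,.3429],[.88,30.33,115.76,.3898,.5344]])
def fk(x,j,rel):
    a,c,l2,l3,e,L=x; j2,j3,j4=np.radians(j[...,0]),np.radians(j[...,1]),np.radians(j[...,2])
    f=j3-j2 if rel else j3; p=j2-j3+j4
    return a+l2*np.sin(j2)+l3*np.cos(f)-e*np.sin(f)+L*np.cos(p), c+l2*np.cos(j2)+l3*np.sin(f)+e*np.cos(f)-L*np.sin(p)
if __name__=='__main__':
  for rel in(0,1):
    def res(x):
        R,Z=fk(x,D,rel); return np.r_[R-D[:,3],Z-D[:,4],.02*(x-[0,.3,.4,.45,0,.43])]
    s=least_squares(res,[0,.3,.4,.45,0,.43]); R,Z=fk(s.x,D,rel)
    print(rel,s.x.round(3),np.abs(np.r_[R-D[:,3],Z-D[:,4]]).max()*1000)
E
python3 kin.py
```

```text
0 [ 0.016 -0.085  0.585  0.436  0.045  0.245] 68.44700977021223
1 [-0.001  0.185  0.528  0.452  0.084  0.475] 0.867287668077199
```

```bash
python3 -m crank '[[0,0,0,0.2,1],[0,0,0,0.4,1],[0,0,0,0.6,1],[0,0,0,0.8,1],[0,0,0,1.0,1],[0,0,0,1.2,1],[0,0,0,1.4,1],[0,0,0,1.6,1],[0,0,0,1.64,1]]'; python3 -c "
from station import r;s=r.state();print(s['joint_positions'].round(2))"
```

```text
time: 8.6
tcp_pos: [0.3621, -0.1453, 0.5349]
eef_rot: [-179.2, 3.7, 169.7]
force: [0.1, -0.6, 0.3]
gripper_width: 0.0854
grip_force: 0.0
[-21.87   0.89  30.42 115.76  -0.   -11.57]
```

The tilt persists into the next call, so pushing past the limit ratchets the tool over. At about 45–50° below horizontal, the gripper can reach under the roof edge to the handle. I'll line up with the cabinet axis (azimuth ≈ -10°) and ratchet.

```bash
python3 -m crank '[[23,81,0,0,1],[23,81,0,0,1],[23,81,0,0,1]]' | sed -n 1,3p
python3 -m crank '[[0,0,-400,0,1],[0,0,-400,0,1]]' | sed -n 1,3p
python3 -m crank '[[0,0,-400,0,1],[0,0,-400,0,1]]' | sed -n 1,3p
python3 -m crank '[[0,0,-400,0,1]]' | sed -n 1,3p
python3 -c "
from station import r;s=r.state();print(s['joint_positions'].round(2))"
```

```text
time: 8.98
tcp_pos: [0.3533, -0.0606, 0.5327]
eef_rot: [-179.2, 3.7, 170.2]
time: 9.22
tcp_pos: [0.3521, -0.0617, 0.5578]
eef_rot: [-179.2, 7.3, 170.0]
time: 9.48
tcp_pos: [0.3453, -0.0602, 0.5816]
eef_rot: [-179.3, 10.9, 170.1]
time: 9.6
tcp_pos: [0.3398, -0.059, 0.5978]
eef_rot: [-179.3, 13.4, 170.1]
[ -9.17  -5.95  33.17 115.74  -0.83   0.69]
```

```bash
python3 -m crank '[[-150,0,-400,0,1]]' | sed -n 2,3p
python3 -m crank '[[-150,0,-400,0,1]]' | sed -n 2,3p
python3 -m crank '[[-150,0,-400,0,1]]' | sed -n 2,3p
python3 -m crank '[[-200,0,-400,0,1]]' | sed -n 2,3p
python3 -m crank '[[-200,0,-400,0,1]]' | sed -n 2,3p
python3 -m crank '[[-200,0,-400,0,1]]' | sed -n 1,3p
python3 -c "
from station import r;s=r.state();print(s['joint_positions'].round(2))"
```

```text
tcp_pos: [0.3497, -0.0607, 0.6197]
eef_rot: [-179.4, 16.4, 170.2]
tcp_pos: [0.3591, -0.0623, 0.6389]
eef_rot: [-179.4, 19.0, 170.2]
tcp_pos: [0.3643, -0.0632, 0.6585]
eef_rot: [-179.4, 21.8, 170.2]
tcp_pos: [0.3718, -0.0645, 0.6787]
eef_rot: [-179.4, 24.5, 170.3]
tcp_pos: [0.3767, -0.0653, 0.6982]
eef_rot: [-179.4, 27.3, 170.3]
time: 10.35
tcp_pos: [0.3781, -0.0656, 0.7178]
eef_rot: [-179.4, 30.0, 170.3]
[ -9.26  -2.21  53.56 115.77  -0.78   0.36]
```

```bash
python3 -m crank '[[-250,0,-350,0,1]]' | sed -n 2,3p
python3 -m crank '[[-250,0,-350,0,1]]' | sed -n 2,3p
python3 -m crank '[[-250,0,-350,0,1]]' | sed -n 2,3p
python3 -m crank '[[-250,0,-350,0,1]]' | sed -n 2,3p
python3 -m crank '[[-250,0,-350,0,1]]' | sed -n 1,3p
python3 -c "
from station import r;s=r.state();print(s['joint_positions'].round(2))"
```

```text
tcp_pos: [0.3845, -0.0667, 0.7378]
eef_rot: [-179.4, 32.8, 170.4]
tcp_pos: [0.389, -0.0674, 0.7565]
eef_rot: [-179.4, 35.5, 170.4]
tcp_pos: [0.3895, -0.0675, 0.7752]
eef_rot: [-179.4, 38.2, 170.4]
tcp_pos: [0.3867, -0.0669, 0.7936]
eef_rot: [-179.4, 40.9, 170.5]
time: 10.98
tcp_pos: [0.3809, -0.0659, 0.8116]
eef_rot: [-179.4, 43.5, 170.5]
[ -9.21   0.42  69.74 115.78  -0.82   0.22]
```

```bash
cat > d.py <<'E'
import sys,numpy as np
from station import r
from scipy.spatial.transform import Rotation as Ro
s=r.state(); R=Ro.from_euler('xyz',s['eef_rot'],degrees=True)
print((R.inv().apply(np.array(eval(sys.argv[1]))-s['tcp_pos'])*1000).round(1), R.as_matrix().round(3).tolist())
E
python3 d.py '[.46,-.035,.22]'
```

```text
[354.7  48.6 478.6] [[-0.715, 0.172, 0.678], [0.12, 0.985, -0.124], [-0.689, -0.008, -0.725]]
```

```bash
python3 -m crank '[[120,16,160,0,1],[120,16,160,0,1],[120,16,160,0,1],[120,16,160,0,1],[240,32,320,0,1],[240,32,320,0,1],[240,32,320,0,1],[240,32,320,0,1],[355,49,479,0,1],[355,49,479,0,1],[355,49,479,0,1],[355,49,479,0,1],[355,49,479,0,1]]'
python3 - <<'E'
from h import *
from scipy.spatial.transform import Rotation as Ro
s=r.state(); print(s['joint_positions'].round(2))
c=cap('wrist'); Tt=np.eye(4); Tt[:3,:3]=Ro.from_euler('xyz',s['eef_rot'],degrees=True).as_matrix(); Tt[:3,3]=s['tcp_pos']
np.save('/tmp/W.npy',Tt@c['tool_from_camera'])
cv2.imwrite('pics/w2.png',np.clip(c['frame'][::-1,::-1,::-1]*1.5,0,255).astype('u1'))
E
```

```text
time: 12.6
tcp_pos: [0.46, -0.0344, 0.2205]
eef_rot: [-179.4, 43.5, 170.5]
force: [0.3, 0.4, 1.7]
gripper_width: 0.0855
grip_force: 0.0
[  0.17 -32.93 -49.75  30.16  -7.24   7.08]
```

View pics/w2.png

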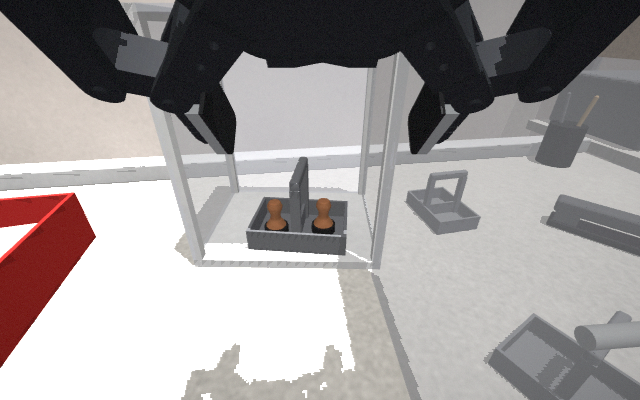

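The wrist image, turned upright, shows the open cabinet. The caddy sits just inside: tray at (250–348, 198–252), stamps at (276,212) and (323,212), handle bar from (297,205) to (304,160). No door blocks the view. I'll measure the handle from depth.

Run:
```python
from h import *
c=ld('wrist'); W=np.load('/tmp/W.npy'); vs,us=np.mgrid[0:400,0:640]; z=c['z_map']; P=(np.stack([us,vs,np.ones_like(us)],-1)@np.linalg.inv(c['intrinsics']).T*z[...,None])@W[:3,:3].T+W[:3,3]
roi=(us>639-355)&(us<639-240)&(vs>399-260)&(vs<399-150)&(z>0)
g=c['frame'].astype(int); dark=g.max(-1)<115
def sh(n,q): print(n,len(q), np.percentile(q,[1,50,99],axis=0).round(4).tolist())
h=roi&(P[...,2]>.092)&(P[...,2]<.125)&(P[...,0]>.55)&(P[...,0]<.72)&(abs(P[...,1]+.035)<.05); q=P[h]; sh('bar',q)
v=q[:,:2]-q[:,:2].mean(0); u=np.linalg.svd(v,full_matrices=0)[2][0]; u*=np.sign(u[0]); print('dir',np.degrees(np.arctan2(u[1],u[0])),'len',np.ptp(v@u), 'ctr',q[:,:2].mean(0)+u*(((v@u).max()+(v@u).min())/2))
print('minrect',cv2.minAreaRect((q[:,:2]*1000).astype('f4')))
t=roi&(P[...,2]>.03)&(P[...,2]<.05)&(P[...,0]>.58)&(P[...,0]<.72); sh('rim',P[t]); rc=cv2.minAreaRect((P[t][:,:2]*1000).astype('f4'));print(rc,cv2.boxPoints(rc).round(0).tolist())
f=roi&(P[...,2]>.016)&(P[...,2]<.040)&(P[...,0]<.635)&(P[...,1]>-.11)&(P[...,1]<.04); q=P[f]; k=np.polyfit(q[:,1],q[:,0],1); print('front',k,np.degrees(np.arctan(k[0])),len(q),q[:,1].min(),q[:,1].max(), np.std(q[:,0]-np.polyval(k,q[:,1])))
o=(g[...,0]>g[...,2]*1.6)&(g[...,0]>50)&roi; n,l,st,ce=cv2.connectedComponentsWithStats(o.astype('u1'))
for i in range(1,n):
    if st[i,4]>40: sh('stamp',P[l==i])
# door face
d=P[(z>0)&(P[...,2]>.05)&(P[...,2]<.25)&(P[...,0]>.4)&(P[...,0]<.55)&(P[...,1]>-.2)&(P[...,1]<-.1)]; sh('door',d)
# cabinet floor front lip
```

```text
bar 472 [[0.6232, -0.0564, 0.0927], [0.6393, -0.0374, 0.1116], [0.6986, -0.0256, 0.1144]]
dir -16.791926255997872 len 0.08086221497705086 ctr [ 0.66138621 -0.0426616 ]
minrect ((661.7852172851562, -40.93811798095703), (12.276100158691406, 80.80084228515625), 74.87268829345703)
rim 2109 [[0.605, -0.1103, 0.0302], [0.6473, -0.0356, 0.0384], [0.718, 0.03, 0.0493]]
((664.257568359375, -41.34886169433594), (130.4394989013672, 92.72583770751953), 74.91166687011719) [[603.0, -92.0], [692.0, -116.0], [726.0, 10.0], [636.0, 34.0]]
front [0.2663168 0.6290122] 14.912700385797368 1321 -0.0968501140338885 0.026330767590934712 0.0013236870995595245
stamp 407 [[0.6454, -0.0851, 0.0276], [0.652, -0.0715, 0.0442], [0.6636, -0.0606, 0.0663]]
stamp 420 [[0.6531, -0.0191, 0.0275], [0.6595, -0.0067, 0.0443], [0.6716, 0.0056, 0.0661]]
door 30927 [[0.4005, -0.1157, 0.0544], [0.4321, -0.1058, 0.1775], [0.5461, -0.1025, 0.2461]]
```

The handle fits the description (80.8 × 12.3 mm bar, 130 × 93 mm tray): centre (0.662, -0.041), direction -15°, top at 0.114. I'll go in front of the opening, then slide in around the bar.

```bash
python3 d.py '[.53,-.022,.104]'; python3 d.py '[.6595,-.040,.101]'
```

```text
[ 33.9  25.  131.1] [[-0.713, 0.173, 0.679], [0.12, 0.985, -0.124], [-0.69, -0.007, -0.723]]
[-58.5  29.7 223.5] [[-0.713, 0.173, 0.679], [0.12, 0.985, -0.124], [-0.69, -0.007, -0.723]]
```

```bash
python3 -m crank '[[34,25,131,0,1],[34,25,131,0,1],[34,25,131,0,1],[34,25,131,0,1],[15,26,150,0,1],[-4,27,168,0,1],[-22,28,187,0,1],[-40,29,205,0,1],[-58,30,223,0,1],[-58,30,223,0,1],[-58,30,223,0,1]]'
python3 - <<'E'
from h import *
from scipy.spatial.transform import Rotation as Ro
s=r.state(); print(s['joint_positions'].round(2))
c=cap('wrist'); Tt=np.eye(4); Tt[:3,:3]=Ro.from_euler('xyz',s['eef_rot'],degrees=True).as_matrix(); Tt[:3,3]=s['tcp_pos']
np.save('/tmp/W.npy',Tt@c['tool_from_camera'])
cv2.imwrite('pics/w3.png',np.clip(c['frame'][::-1,::-1,::-1]*1.5,0,255).astype('u1'))
E
```

```text
time: 14.02
tcp_pos: [0.6569, -0.0396, 0.0974]
eef_rot: [-179.4, 43.5, 170.5]
force: [-0.2, -0.3, -0.9]
gripper_width: 0.0855
grip_force: 0.0
[ -0.53  -1.33 -46.27   2.    -6.76   6.57]
```

View pics/w3.png

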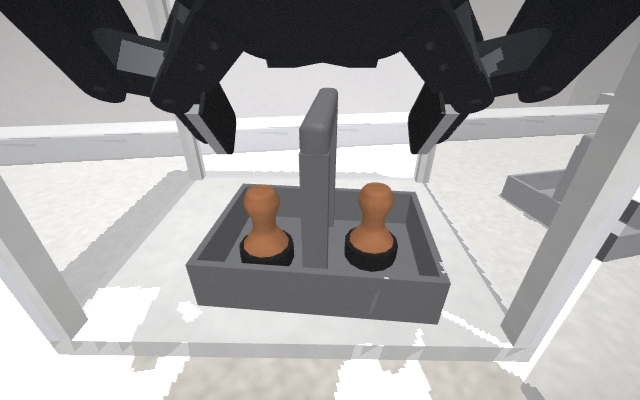

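The bar (318,120) sits between the open fingers, well centred, with both stamps clear below. Closing on it.

```bash
python3 -m crank '[[-2,0,-2,0,1],[-2,0,-2,0,0],[-2,0,-2,0,-0.5],[-2,0,-2,0,-0.7],[-2,0,-2,0,-1],[-2,0,-2,0,-1],[-2,0,-2,0,-1],[-2,0,-2,0,-1],[-2,0,-2,0,-1],[-2,0,-2,0,-1]]' 60; python3 d.py '[.6575,-.040,.125]'
```

```text
time: 15.32
tcp_pos: [0.6565, -0.0394, 0.098]
eef_rot: [-179.4, 43.3, 170.5]
force: [-0.6, 0.3, -0.4]
gripper_width: 0.0111
grip_force: 58.3
[-19.3  -0.7 -18.9] [[-0.717, 0.172, 0.675], [0.12, 0.985, -0.124], [-0.686, -0.008, -0.727]]
```

```bash
python3 -m crank '[[-3,0,-3,0,-1],[-6,0,-6,0,-1],[-9,0,-10,0,-1],[-12,0,-13,0,-1],[-14,0,-15,0,-1],[-14,0,-15,0,-1],[-14,0,-15,0,-1],[-14,0,-15,0,-1]]' 80
python3 - <<'E'
from h import *
from scipy.spatial.transform import Rotation as Ro
s=r.state(); print(s['joint_positions'].round(2))
c=cap('wrist'); Tt=np.eye(4); Tt[:3,:3]=Ro.from_euler('xyz',s['eef_rot'],degrees=True).as_matrix(); Tt[:3,3]=s['tcp_pos']
W=Tt@c['tool_from_camera']
vs,us=np.mgrid[0:400,0:640]; z=c['z_map']; P=(np.stack([us,vs,np.ones_like(us)],-1)@np.linalg.inv(c['intrinsics']).T*z[...,None])@W[:3,:3].T+W[:3,3]
g=c['frame'].astype(int)
roi=(us>639-455)&(us<639-185)&(vs>399-330)&(vs<399-200)&(z>0)&(g.max(-1)<110)&(P[...,0]<.635)&(P[...,0]>.58); q=P[roi]
print(len(q),np.percentile(q,[1,50,99],axis=0).round(4).tolist())
# lower and upper edges of front wall vs y
for a in np.arange(-.09,.04,.03):
    k=q[abs(q[:,1]-a)<.01]
    if len(k)>20: print(round(a,2),len(k),np.percentile(k[:,2],[1,99]).round(4),np.median(k[:,0]).round(4))
# whole-wall plane => pitch
A=np.c_[q[:,1:],np.ones(len(q))]; print(np.linalg.lstsq(A,q[:,0],rcond=None)[0])
cv2.imwrite('pics/w4.png',np.clip(c['frame'][::-1,::-1,::-1]*1.5,0,255).astype('u1'))
E
```

```text
time: 16.32
tcp_pos: [0.6563, -0.0393, 0.1183]
eef_rot: [-179.4, 43.3, 170.5]
force: [0.2, 0.1, -2.8]
gripper_width: 0.0109
grip_force: 77.8
[ -0.5   -2.87 -44.5    5.48  -6.78   6.59]
13441 [[0.6091, -0.0982, 0.0325], [0.6227, -0.0344, 0.0528], [0.6328, 0.0285, 0.0988]]
-0.09 1807 [0.0334 0.0632] 0.611
-0.06 1783 [0.0328 0.063 ] 0.6158
-0.03 3511 [0.033  0.1006] 0.6231
0.0 1810 [0.0322 0.0625] 0.6266
0.03 902 [0.0319 0.0624] 0.631
[0.15225639 0.08300351 0.62228071]
```

View pics/w4.png

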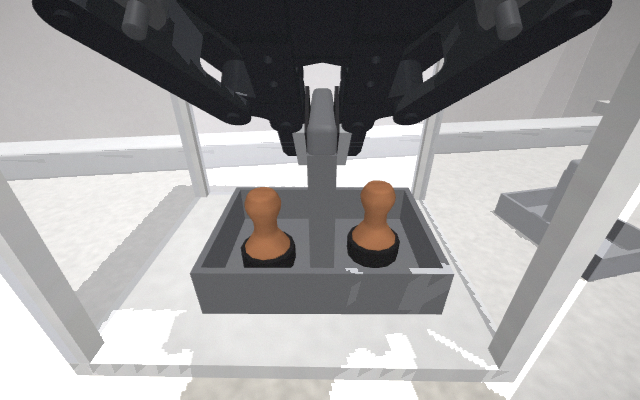

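The caddy hangs level: its lower edge is at z≈0.0325 across the width, so the underside is about 20 mm off the floor. Both stamps stand at (265,235) and (375,230). I'll draw it out slowly.

```bash
python3 -m crank '[[2.2,0.2,-2.1,0,-1],[6.5,0.7,-6.2,0,-1],[13,1.5,-12.3,0,-1],[21.7,2.5,-20.5,0,-1],[30.4,3.5,-28.7,0,-1],[39.1,4.5,-36.9,0,-1],[47.8,5.5,-45.1,0,-1],[56.5,6.5,-53.4,0,-1],[65.2,7.5,-61.6,0,-1],[73.8,8.5,-69.8,0,-1],[82.5,9.5,-78,0,-1],[91.2,10.5,-86.2,0,-1],[99.9,11.5,-94.4,0,-1],[106.4,12.2,-100.5,0,-1],[110.8,12.7,-104.7,0,-1],[113,13,-106.7,0,-1],[113,13,-106.7,0,-1],[113,13,-106.7,0,-1]]'; python3 d.py '[.425,.01,.24]'
```

```text
time: 18.62
tcp_pos: [0.5058, 0.0003, 0.1186]
eef_rot: [-179.4, 43.4, 170.5]
force: [1.1, 0.0, -2.5]
gripper_width: 0.011
grip_force: 77.9
[ -24.2   -5.3 -144. ] [[-0.717, 0.172, 0.675], [0.12, 0.985, -0.124], [-0.686, -0.008, -0.727]]
```

```bash
python3 -m crank '[[-0.5,-0.1,-3,0,-1],[-1.5,-0.3,-9,0,-1],[-3,-0.7,-18,0,-1],[-5,-1,-30,0,-1],[-7,-1.5,-42,0,-1],[-9,-2,-54,0,-1],[-11,-2.4,-66,0,-1],[-13,-2.9,-78,0,-1],[-15,-3.3,-90,0,-1],[-17,-3.8,-102,0,-1],[-19,-4.2,-114,0,-1],[-21,-4.6,-126,0,-1],[-22.5,-5,-135,0,-1],[-23.5,-5.2,-141,0,-1],[-24,-5.3,-144,0,-1],[-24,-5.3,-144,0,-1],[-24,-5.3,-144,0,-1],[-24,-5.3,-144,0,-1],[-24,-5.3,-144,0,-1]]'
python3 - <<'E'
from h import *
from scipy.spatial.transform import Rotation as Ro
s=r.state(); print(s['joint_positions'].round(2))
c=cap('wrist'); Tt=np.eye(4); Tt[:3,:3]=Ro.from_euler('xyz',s['eef_rot'],degrees=True).as_matrix(); Tt[:3,3]=s['tcp_pos']
W=Tt@c['tool_from_camera']
vs,us=np.mgrid[0:400,0:640]; z=c['z_map']; P=(np.stack([us,vs,np.ones_like(us)],-1)@np.linalg.inv(c['intrinsics']).T*z[...,None])@W[:3,:3].T+W[:3,3]
g=c['frame'].astype(int)
q=P[(us>639-455)&(us<639-185)&(vs>399-330)&(vs<399-240)&(z>0)&(z<.5)&(g.max(-1)<110)]
for a in np.arange(-.05,.09,.03):
    k=q[abs(q[:,1]-a)<.01]
    if len(k)>20: print(round(a,2),len(k),np.percentile(k[:,2],[1,99]).round(4),np.median(k[:,0]).round(4))
# rim pitch: near and far rim heights
h=c['frame'][::-1,::-1,::-1]; t=cap('top')['frame'][:,:,::-1][60:300,180:420]
cv2.imwrite('pics/f.png',np.clip(np.hstack([cv2.resize(h,(440,275)),cv2.resize(t,(275,275))])*1.4,0,255).astype('u1'))
E
```

```text
time: 21.0
tcp_pos: [0.4247, 0.01, 0.2395]
eef_rot: [-179.4, 43.3, 170.5]
force: [-0.9, 0.7, -2.6]
gripper_width: 0.0113
grip_force: 77.9
[ 11.02 -36.89 -48.23  37.37 -14.51  15.28]
-0.05 1480 [0.155 0.184] 0.3917
-0.02 2481 [0.1544 0.1842] 0.3834
0.01 2590 [0.1541 0.1999] 0.3888
0.04 2545 [0.1538 0.1838] 0.3941
0.07 2585 [0.1535 0.1836] 0.3995
```

View pics/f.png

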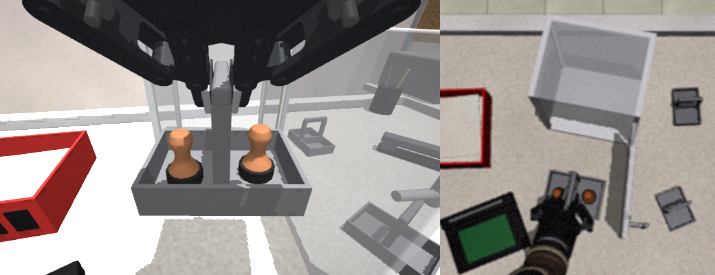

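The picture shows the caddy held level with both stamps in it, at (180,155) and (258,150). Its underside is at about 0.154 m, roughly 0.15 m in front of the cabinet. The door is still wide open (620,190), and the basket and pad have not been disturbed.

```bash
python3 -c "
from station import r;print(r.job_done())"
```

```text
the job is handed in; nothing more can be done
None
```

The job is handed in: the door stands at about a right angle, and the caddy is held still and level about 15 cm above the counter and 15 cm in front of the cabinet with both stamps in it; the hand-in call gave no verdict.

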